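# Close the pour flap of a dry-food container

### The job

Close the dry-food container: push its upright orange flap over from behind so that it folds down across the pour opening, then, keeping it pressed down, push it on towards the black lip until its free edge is fully tucked under the lip and stays shut by itself, and let go. Only push and press from the outside: do not touch the white seal pad on the flap's inner, food side, do not lift or tip the container or shove it along the counter, and leave the other things and the light switch as they are.

Things in the scene. Friction and masses are not known exactly. Their poses are not given: they have to be found in the camera images.
- container: Dry-food container, white box with grey lid, loose, about 1.6 kg, 176 x 116 mm, lid top 80 mm above the counter. Origin: centre of the underside; +x points from the flap's hinge to the black lip, +y along the hinge, z up. The hinge pin starts at x = -55 mm, z = 85 mm; grey ears up to z = 92 mm stand beside it (x -63 to -33 mm, y = +-36 mm).
- flap (a joint): Fold angle of the flap (rad): 0 = flat on the lid, pointing to the container's +x; 1.57 = upright; more = leaning away from the lip. Starts at 1.35 to 2.05. The hinge springs (0.03 N m/rad towards 1.7, plus 0.02 N m friction) back up to about 0.8 rad if let go untucked; holding it flat takes about 2 N half-way along. Tucked under the lip it rests at about 0.07.
- pin (a joint): Slide of the hinge pin, with the whole flap, along the container's +x (m): 0 = back (start 0 to 0.002), 0.014 = forward stop. Stays where left; moving it takes just over 3 N (damping 8 N per m/s). Flap flat: at 0 the free edge is 4 mm short of the lip, at 0.014 it is 10 mm under it. If the pin is forward before the flap is flat, the flap lands on top of the lip.
- flap_hinge (a point): Centre of the hinge pin, where it is now. The flap is an orange plate 60 mm wide, 4 mm thick (centred on the pin), reaching 80 mm from the pin; lying flat, its top is 87 mm above the counter. Its inner face (down when folded) carries a white seal pad, 52 mm wide, 2 mm thick, 10 to 72 mm from the pin.
- flap_edge (a point): Middle of the flap's free edge, 80 mm from the pin.
- ridge_foot (a point): Point on the flap's outer face (up when folded) at the hinge-side foot of the orange thumb ridge, 48 mm from the pin. The ridge is 5 mm thick (48 to 53 mm from the pin), 6 mm high, 50 mm wide. A fingertip set down between pin and ridge can push here towards the lip.
- lip_mid (a point): Middle of the lower front edge of the black lip (the side facing the hinge), 93 mm above the counter. The lip is a roof 70 mm wide and 4 mm thick (top at 97 mm) that runs 18 mm from here towards the container's +x, closed behind 16 mm from here.
- utensil_holder: Stainless steel utensil holder with utensils, 104 mm wide, 240 mm high; origin at the centre of its underside. Leave alone.
- jar: Amber glass jar, 76 mm wide, 130 mm high; origin at the centre of its underside. Leave alone.
- mug: Blue mug, 84 mm wide, 90 mm high, handle at its +y; origin at the centre of its underside. Leave alone.
- snack_box: Closed plastic food box with a green lid, 126 x 126 x 62 mm; origin at the centre of its underside. Leave alone.
- measuring_cup: Aluminium measuring cup, 70 mm wide, 55 mm high, flat handle reaching 108 mm to its +y; origin at the centre of its underside; it stands beside the container. Leave alone.
- spatula: Spatula lying along its x, blue silicone blade at +x, wooden handle at -x, 243 mm long, 50 mm wide, 10 mm high; origin under its middle; it lies beside the container. Leave alone.
- light_switch (a joint): Toggle of the light strip under the ledge at the far side (rad): about 1.0 = on (leans away from the robot, as at the start), 0 = off. About 60 mm high. Leave alone.
Things that resemble listed ones, but are neither listed nor needed, are in the scene too. Leave any red look-alike of the part that bears light_switch alone. Leave any purple look-alike of the container alone.

How it is judged:
By the outcome, as a careful person would: the job done as asked, in the order asked, and still so for the second after the job is handed in, with the robot touching nothing.
It also fails if it takes over 42 s, if anything falls off the work surface, if the arm or the gripper's body presses on something with over 40 N, if the wrist force passes 120 N, or if a joint passes its speed limit or range.

### The arm

A 6-joint arm with a two-finger parallel gripper is mounted at the origin on the work surface. World frame = base frame: x ahead of the robot, y to its left, z up, the work surface at z = 0. Lengths are in m, angles in rad, forces in N, time in s.
With the tool pointing down it reaches from about 0.4 to 0.925 m from the base axis. Payload 12.5 kg.
Tool frame: the origin (TCP) lies where the fingers leave the gripper's body, on its centre line; the fingertips stand 78 mm ahead of it and the grasp point (between the pads) lies 59 mm ahead of it; z points along the fingers, y is the line along which they close (so a half turn about z gives the same grasp; the last joint's range is limited). The gripper opens to 95 mm and grips with 3 to 60 N. Pads are 20 mm wide; open, the fingers measure 119 mm over their backs; the gripper's body (75 mm by 180 mm) begins 59 mm behind the grasp point.
Start: joints at [-1.35, 0.491, 1.559, -0, 1.092, -0.106], TCP at [0.201, -0.592, 0.292] pointing down, gripper open.
Joint ranges: [-3.1, 3.1], [-0.84, 2.19], [0.05, 2.79], [-1.13, 4.28], [0.06, 2.93], [-2.69, 2.69]. Speed limits (rad/s): [2.22, 2.22, 2.79, 3.14, 3.14, 3.14].

### API

Orientations are given as a rotation vector (axis times angle).
In Python, from station import telemetry, imaging, robot, models gives the robot as it stands.
- The arm moves only by the tool carry_out, never from a script. Its argument "rows" is a list of rows, each a list of 3 entries, a list of its own where there are three numbers: the shift along the tool's x, y, z normalised to -1 to 1, where 1 is 25 mm, then the turn, a rotation vector about the tool's x, y, z normalised to -1 to 1, where 1 is 0.12 rad, then the closure, from -1 (fully open) to 1 (shut). In form: [[[dx, dy, dz], [wx, wy, wz], hand], ...]. A call has 1 to 20 rows; each row shifts and turns the commanded pose from where the row before left it, along the tool's axes as they then stand; what a row does not reach is not made up. A row lasts 1/12 s, in which the tool goes at most 41.7 mm and 7.16 degrees, less where a joint would pass 70% of its speed; a pose out of reach is approached as far as the arm can. A call with a number of a shift or a turn outside -1 to 1 is refused whole. A call with a gripper value outside its range is refused whole. The fingers move at their own pace and stop on an object; the grip force is fixed at half the most. Time passes only in rows, so rows that do not move let the fingers close. It gives the time, the measured TCP pose, the force, the opening and the grip force at its end, in the units of the state.
- telemetry.sense(): the state, without advancing time (a new reading comes with each control period).
- imaging.read_camera(name): name is "scene" or "top" or "wrist"; returns a dict with "color" (400x640x3 uint8, blue, green, red), "depth" (400x640 float32, m along the optical axis (not along the pixel's ray), 0 where there is no reading), "intrinsics" (3x3 intrinsics, pixels), "extrinsics" (4x4, takes a point from camera to world coordinates). Camera axes: x right, y up, looking along -z (the intrinsics and any distortion apply to the point x, -y, -z); pixel columns grow to the right and rows downward; lengths in m; the calibration is good to about 2 mm. A picture is of the moment at which its call begins.
- robot.close_job(): hands the job in; it is judged then, once.
Trained networks look in a picture, given as the dict that the camera call returned (one of the last four; its "shot" number tells which), for a name from the list of things; names that differ only in an ending like _2 or _b are one class to them, and where a whole thing is asked for, a point or a joint stands for the part that bears it (a point fixed in the world has none). Each returns a list of dicts, best first, with "conf" (0 to 1); they miss things now and then, are a little off and sometimes report something else, mostly with a low value. They report only what shows in the picture. A call takes as long as a camera call. They do not tell look-alikes from the thing itself.
- models.boxes_of(target, picture): "extent" ([left, top, right, bottom] in pixels, round what is visible of it).
- models.silhouettes(target, picture): "region" (400x640 bool, what is visible of it) and "extent" ([left, top, right, bottom] in pixels, round what is visible of it).
The state is a dict: "time": time; "joint_positions": joint angles; "joint_vel": joint speeds; "tau": joint torques, N m; "tcp_pos": TCP position; "tcp_rot": TCP orientation; "force": force on the tool from outside, world axes, zero at the start; "moment": the same for the moment, N m; "opening": finger opening in m; "grasp_force": force on a finger pad.
Only numpy, scipy, OpenCV 4.12 (cv2) and the standard library are available. Lean on these libraries where they do the work, as an engineer would, in place of code of your own. Each camera call takes 0.05 s, during which the arm holds its last target. There are 200 camera calls.

## Working session

There is one attempt and no reset: what is moved stays moved. The work goes in short steps, Python scripts to look and compute and a tool call to move; the robot and the scene stay as the last step left them, time stands still between calls to the robot, and variables do not carry over. Pictures are saved under pics/ and viewed, at most 10 in all, crops included, and the job is handed in when it is done.

Besides the shell and the picture viewer there is one more tool, called after "Emit:" by a JSON object that holds its "fn" and its "kwargs", one argument or row to a line. carry_out: Moves the arm, as the interface text tells. Its arguments: {"type":"object","properties":{"rows":{"type":"array","items":{"type":"array"}}},"required":["rows"]}

```bash
mkdir -p pics; cat > h.py <<'E'
import numpy as np, cv2
from station import telemetry, imaging, robot, models
from scipy.spatial.transform import Rotation as R
def cloud(p):
    d=p["depth"];K=p["intrinsics"];T=p["extrinsics"]
    v,u=np.indices(d.shape)
    P=np.stack([(u-K[0,2])/K[0,0]*d,-(v-K[1,2])/K[1,1]*d,-d],-1)
    W=P@T[:3,:3].T+T[:3,3]; W[d==0]=np.nan
    return W
E
python3 - <<'E'
from h import *
for n in ("top","scene"):
    p=imaging.read_camera(n); W=cloud(p); np.savez(f"{n}.npz",W=W,c=p["color"])
    cv2.imwrite(f"pics/{n}1.png",p["color"])
    for t in ("container","flap","ridge_foot","lip_mid","measuring_cup","spatula","utensil_holder","jar","mug","snack_box","light_switch"):
        for r in models.silhouettes(t,p)[:2]:
            q=W[r["region"]]; print(n,t,round(r["conf"],2),np.round(r["extent"]),np.round(np.nanmedian(q,0),3))
print(telemetry.sense())
E
```

```text
top container 0.97 [268. 172. 314. 230.] [0.535 0.098 0.082]
top container 0.78 [234. 252. 277. 314.] [0.285 0.208 0.082]
top flap 0.61 [271. 213. 297. 222.] [0.483 0.117 0.144]
top flap 0.59 [247. 277. 262. 306.] [0.268 0.209 0.088]
top ridge_foot 0.72 [246. 274. 263. 303.] [0.268 0.209 0.088]
top ridge_foot 0.59 [275. 212. 291. 220.] [0.483 0.117 0.142]
top lip_mid 0.86 [263. 171. 317. 237.] [0.535 0.1   0.081]
top lip_mid 0.62 [234. 253. 274. 313.] [0.283 0.209 0.082]
top measuring_cup 0.88 [227. 187. 261. 217.] [0.569 0.24  0.013]
top spatula 0.59 [310. 199. 336. 274.] [ 0.48  -0.006  0.01 ]
top utensil_holder 0.73 [423. 135. 468. 182.] [ 0.663 -0.387  0.096]
top jar 0.86 [190. 162. 221. 188.] [0.624 0.35  0.127]
top mug 0.81 [448. 212. 484. 248.] [ 0.432 -0.463  0.034]
top light_switch 0.72 [272. 212. 291. 220.] [0.484 0.12  0.142]
top light_switch 0.55 [298. 128. 303. 133.] [0.774 0.059 0.069]
scene container 0.95 [311. 170. 353. 228.] [0.551 0.094 0.08 ]
scene container 0.87 [306. 123. 354. 171.] [0.312 0.199 0.079]
scene flap 0.8 [317. 125. 337. 141.] [0.266 0.208 0.088]
scen
[... 821 characters left out ...]
{'time': 1.2, 'joint_positions': array([-1.34959943e+00,  4.90938417e-01,  1.55893523e+00, -2.04025185e-05,
        1.09168316e+00, -1.05619169e-01]), 'joint_vel': array([-2.57725652e-04,  2.24288774e-03, -1.53232033e-03, -7.46249326e-05,
        1.91913603e-04, -1.89473340e-04]), 'tau': array([-4.34142012e-04, -6.12477779e+01, -2.58423346e+01,  6.93229213e-02,
        4.46341932e-02, -5.98236127e-08]), 'tcp_pos': array([ 0.20065056, -0.59191798,  0.29222492]), 'tcp_rot': array([ 3.09970346e+00,  5.11088467e-01, -2.51397448e-05]), 'force': array([-0.22164448,  0.26164622, -1.10294118]), 'moment': array([0.0332924 , 0.00299071, 0.01730619]), 'grasp_force': 0.0, 'opening': 0.09551972946509878}
```

```bash
python3 - <<'E'
from h import *
cs=[]
for n in ("top","scene"):
    z=np.load(n+".npz"); W=z["W"]; c=z["c"].astype(int)
    roi=(abs(W[...,0]-.54)<.16)&(abs(W[...,1]-.1)<.12)&(W[...,2]>.05)
    lid=roi&(abs(W[...,2]-.08)<.006)&(abs(c.max(-1)-c.min(-1))<40)
    b,g,r=c[...,0],c[...,1],c[...,2]
    org=roi&(r-b>80); blk=roi&(W[...,2]>.088)&(W[...,2]<.105)&(c.max(-1)<70)
    print(n,lid.sum(),cv2.minAreaRect((W[lid][:,:2]*1000).astype(np.float32)))
    print(" orange",org.sum(),np.round(W[org][::max(1,org.sum()//15)],3).tolist())
    print(" black",blk.sum(),np.round(np.nanmean(W[blk],0),3),cv2.minAreaRect((W[blk][:,:2]*1000).astype(np.float32)) if blk.sum()>4 else "")
t=np.load("top.npz")["c"][110:290,180:360]; s=np.load("scene.npz")["c"][110:290,260:440]
cv2.imwrite("pics/a.png",np.hstack([cv2.resize(t,(400,400)),cv2.resize(s,(400,400))]))
E
```

```text
top 1606 ((535.7606201171875, 100.84568786621094), (116.00501251220703, 175.9936981201172), 69.82477569580078)
 orange 83 [[0.496, 0.144, 0.164], [0.492, 0.138, 0.166], [0.492, 0.143, 0.142], [0.49, 0.127, 0.16], [0.489, 0.137, 0.139], [0.486, 0.12, 0.168], [0.487, 0.141, 0.132], [0.486, 0.125, 0.14], [0.483, 0.109, 0.169], [0.483, 0.128, 0.14], [0.483, 0.113, 0.14], [0.48, 0.097, 0.166], [0.479, 0.113, 0.141], [0.477, 0.097, 0.164], [0.476, 0.107, 0.14], [0.475, 0.092, 0.151], [0.475, 0.098, 0.086]]
 black 139 [0.569 0.088 0.097] ((551.8551025390625, 99.20498657226562), (64.8944320678711, 75.9947509765625), 58.104366302490234)
scene 877 ((537.3857421875, 100.27255249023438), (115.46051025390625, 180.85055541992188), 70.16461944580078)
 orange 13 [[0.486, 0.106, 0.17], [0.483, 0.112, 0.164], [0.487, 0.114, 0.167], [0.485, 0.118, 0.163], [0.488, 0.121, 0.164], [0.491, 0.123, 0.166], [0.492, 0.127, 0.166], [0.493, 0.131, 0.164], [0.492, 0.135, 0.162], [0.501, 0.134, 0.172], [0.498, 0.14, 0.166], [0.478, 0.094, 0.162], [0.482, 0.096, 0.166]]
 black 116 [0.573 0.088 0.096] ((553.038330078125, 94.7771224975586), (67.8373031616211, 71.65143585205078), 71.51346588134766)
```

View pics/a.png

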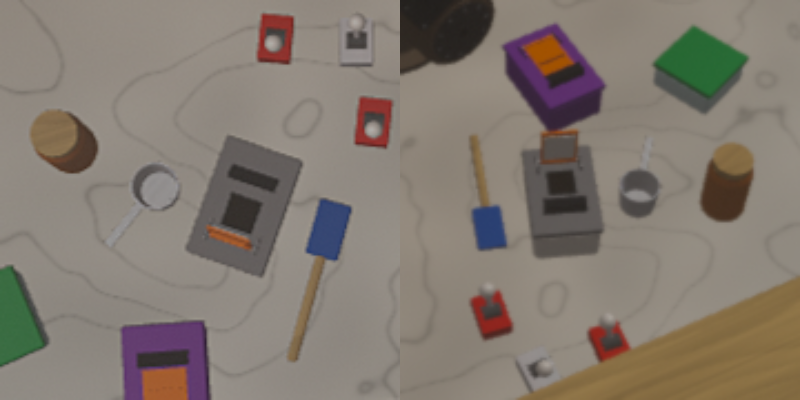

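View pics/scene1.png

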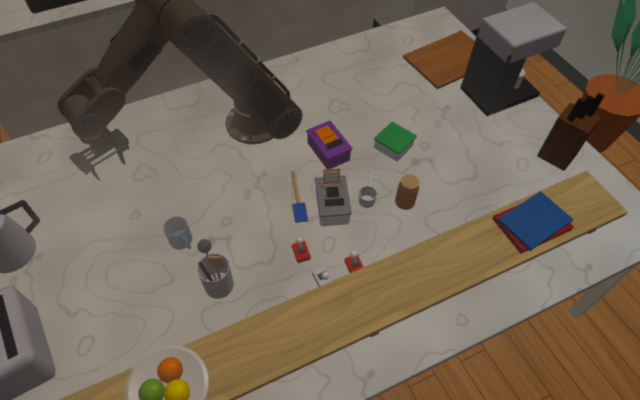

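The top and scene crops show the grey container at yaw ≈ -20°, with its upright orange flap at the robot side (crop pixel ~230,237), the black lip beyond it at (253,177), and the purple look-alike below. Container centre ≈ (0.536, 0.100), hinge ≈ (0.484, 0.119). I'll set the yaw, then travel there with the gripper closed.

Emit:
{"fn": "carry_out", "kwargs": {
  "rows": [
    [[0, 0, 0], [0, 0, 0.94], 1],
    [[0, 0, 0], [0, 0, 0.94], 1],
    [[0, 0, 0], [0, 0, 0.94], 1],
    [[0, 0, 0], [0, 0, 0.94], 1],
    [[0, 0, 0], [0, 0, 0.94], 1],
    [[0, 0, 0], [0, 0, 0.94], 1]
  ]
}}

```text
time: 1.7
tcp_pos: [0.2007, -0.5919, 0.2923]
tcp_rot: [3.092, -0.556, 0.0]
force: [1.2, -0.4, 0.8]
opening: 0.0606
grasp_force: 0.0
```

Emit:
{"fn": "carry_out", "kwargs": {
  "rows": [
    [[0.21, -0.95, 0], [0, 0, 0], 1],
    [[0.21, -0.95, 0], [0, 0, 0], 1],
    [[0.21, -0.95, 0], [0, 0, 0], 1],
    [[0.21, -0.95, 0], [0, 0, 0], 1],
    [[0.21, -0.95, 0], [0, 0, 0], 1],
    [[0.21, -0.95, 0], [0, 0, 0], 1],
    [[0.21, -0.95, 0], [0, 0, 0], 1],
    [[0.21, -0.95, 0], [0, 0, 0], 1],
    [[0.21, -0.95, 0], [0, 0, 0], 1],
    [[0.21, -0.95, 0], [0, 0, 0], 1],
    [[0.21, -0.95, 0], [0, 0, 0], 1],
    [[0.21, -0.95, 0], [0, 0, 0], 1],
    [[0.21, -0.95, 0], [0, 0, 0], 1],
    [[0.21, -0.95, 0], [0, 0, 0], 1],
    [[0.21, -0.95, 0], [0, 0, 0], 1],
    [[0.21, -0.95, 0], [0, 0, 0], 1],
    [[0.21, -0.95, 0], [0, 0, 0], 1],
    [[0.21, -0.95, 0], [0, 0, 0], 1],
    [[0.21, -0.95, 0], [0, 0, 0], 1],
    [[0, 0, 0], [0, 0, 0], 1]
  ]
}}

```text
time: 3.37
tcp_pos: [0.4505, -0.1997, 0.2924]
tcp_rot: [-3.094, 0.543, -0.001]
force: [0.3, -0.0, 0.2]
opening: 0.0003
grasp_force: 0.0
```

Emit:
{"fn": "carry_out", "kwargs": {
  "rows": [
    [[-0.38, -0.89, 0], [0, 0, 0], 1],
    [[-0.38, -0.89, 0], [0, 0, 0], 1],
    [[-0.38, -0.89, 0], [0, 0, 0], 1],
    [[-0.38, -0.89, 0], [0, 0, 0], 1],
    [[-0.38, -0.89, 0], [0, 0, 0], 1],
    [[-0.38, -0.89, 0], [0, 0, 0], 1],
    [[-0.38, -0.89, 0], [0, 0, 0], 1],
    [[-0.38, -0.89, 0], [0, 0, 0], 1],
    [[-0.38, -0.89, 0], [0, 0, 0], 1],
    [[-0.38, -0.89, 0], [0, 0, 0], 1],
    [[-0.38, -0.89, 0], [0, 0, 0], 1],
    [[-0.38, -0.89, 0], [0, 0, 0], 1],
    [[-0.38, -0.89, 0], [0, 0, 0], 1],
    [[-0.38, -0.89, 0], [0, 0, 0], 1],
    [[0, 0, 0], [0, 0, 0], 1]
  ]
}}

```text
time: 4.62
tcp_pos: [0.4307, 0.1383, 0.2923]
tcp_rot: [-3.094, 0.544, -0.001]
force: [0.4, 0.0, 0.1]
opening: 0.0005
grasp_force: 0.0
```

```bash
python3 - <<'E'
from h import *
p=imaging.read_camera("wrist"); W=cloud(p); c=p["color"].astype(int); np.savez("w1.npz",W=W,c=p["color"])
cv2.imwrite("pics/w1.png",p["color"])
s=telemetry.sense(); print(s["tcp_pos"],R.from_rotvec(s["tcp_rot"]).as_matrix().round(3).tolist(),s["joint_positions"].round(2))
b,g,r=c[...,0],c[...,1],c[...,2]
roi=(abs(W[...,0]-.54)<.16)&(abs(W[...,1]-.1)<.12)&(W[...,2]>.05)
lid=roi&(abs(W[...,2]-.08)<.005)&(abs(c.max(-1)-c.min(-1))<40)
a=np.radians(-20);u=np.array([np.cos(a),np.sin(a)]);v=np.array([-u[1],u[0]]);C=np.array([.536,.1005])
print(cv2.minAreaRect((W[lid][:,:2]*1000).astype(np.float32)),lid.sum())
org=roi&(r-b>60); Q=W[org]; L=np.c_[(Q[:,:2]-C)@u,(Q[:,:2]-C)@v,Q[:,2]]*1000
print(org.sum());
for z in range(80,175,10):
    m=(L[:,2]>=z)&(L[:,2]<z+10)
    if m.sum(): print(z,m.sum(),np.percentile(L[m],[2,50,98],axis=0).round(1).tolist())
E
```

```text
[0.43080298 0.13706298 0.29224554] [[0.94, -0.34, 0.0], [-0.34, -0.94, -0.0], [0.0, -0.0, -1.0]] [ 0.16  0.25  1.96 -0.    0.93  2.08]
((518.4818115234375, 109.15768432617188), (116.0263671875, 136.1223907470703), 70.1177749633789) 17534
1332
80 24 [[-65.5, -30.5, 80.0], [-65.4, -7.7, 80.4], [-56.0, 44.1, 82.0]]
90 5 [[-58.3, -35.4, 90.3], [-58.2, -33.8, 91.0], [-58.2, -32.0, 91.5]]
130 444 [[-59.1, -21.8, 136.0], [-56.9, 0.5, 137.6], [-54.7, 25.7, 138.9]]
160 509 [[-52.7, -27.0, 163.0], [-50.7, 4.4, 164.4], [-48.8, 30.6, 165.7]]
```

View pics/w1.png

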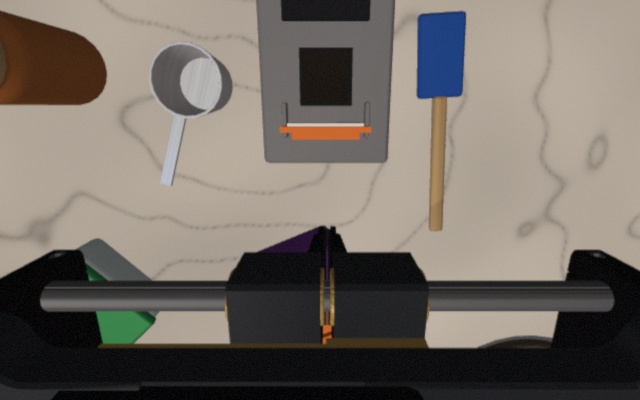

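The wrist view shows the orange flap edge-on at (325,131), with the white pad on the far (lip) side, and the spatula and cup clear on either side. The flap angle is ≈ 1.52. Now down behind the flap, then close to it.

Emit:
{"fn": "carry_out", "kwargs": {
  "rows": [
    [[0, -0.1, 0.93], [0, 0, 0], 1],
    [[0, 0, 0.93], [0, 0, 0], 1],
    [[0, 0, 0.93], [0, 0, 0], 1],
    [[0, 0, 0.93], [0, 0, 0], 1],
    [[0.73, 0, 0], [0, 0, 0], 1],
    [[0.73, 0, 0], [0, 0, 0], 1],
    [[0, 0, 0], [0, 0, 0], 1],
    [[0, 0, 0], [0, 0, 0], 1]
  ]
}}

```text
time: 5.33
tcp_pos: [0.4664, 0.1247, 0.199]
tcp_rot: [3.093, -0.549, -0.0]
force: [-0.1, 0.2, 0.4]
opening: 0.0006
grasp_force: 0.0
```

```bash
cat >> h.py <<'E'
def st():
    s=telemetry.sense(); a=np.radians(-19.9);u=np.array([np.cos(a),np.sin(a)]);v=np.array([-u[1],u[0]])
    d=s["tcp_pos"][:2]-[.536,.1005]; f=s["force"]
    print("front corner x %.1f y %.1f tip z %.1f | F u %.1f v %.1f z %.1f"%(d@u*1e3+10,d@v*1e3,s["tcp_pos"][2]*1e3-78,f[:2]@u,f[:2]@v,f[2]),round(s["time"],2))
E
python3 -c "from h import *;st()"
```

```text
front corner x -63.7 y -1.0 tip z 121.0 | F u -0.2 v 0.2 z 0.4 5.33
```

Emit:
{"fn": "carry_out", "kwargs": {
  "rows": [
    [[0.13, 0, 0], [0, 0, 0], 1],
    [[0.13, 0, 0], [0, 0, 0], 1],
    [[0.1, 0, 0], [0, 0, 0], 1],
    [[0.1, 0, 0], [0, 0, 0], 1],
    [[0.09, 0, 0.02], [0, 0, 0], 1],
    [[0.09, 0, 0.02], [0, 0, 0], 1],
    [[0.14, 0, 0.04], [0, 0, 0], 1],
    [[0.14, 0, 0.04], [0, 0, 0], 1],
    [[0.13, 0, 0.07], [0, 0, 0], 1],
    [[0.13, 0, 0.07], [0, 0, 0], 1],
    [[0.11, 0, 0.1], [0, 0, 0], 1],
    [[0.11, 0, 0.1], [0, 0, 0], 1],
    [[0, 0, 0], [0, 0, 0], 1]
  ]
}}

```text
time: 6.42
tcp_pos: [0.4994, 0.1136, 0.1872]
tcp_rot: [3.093, -0.547, -0.0]
force: [0.0, 0.7, 0.4]
opening: 0.0
grasp_force: 0.1
```

```bash
python3 - <<'E'
from h import *
st()
p=imaging.read_camera("wrist"); q=imaging.read_camera("scene")
cv2.imwrite("pics/w2.png",np.hstack([p["color"][0:300,170:470],cv2.resize(q["color"][140:240,270:370],(300,300),interpolation=2)]))
E
```

```text
front corner x -28.9 y -0.1 tip z 109.2 | F u -0.2 v 0.6 z 0.4 6.42
```

View pics/w2.png

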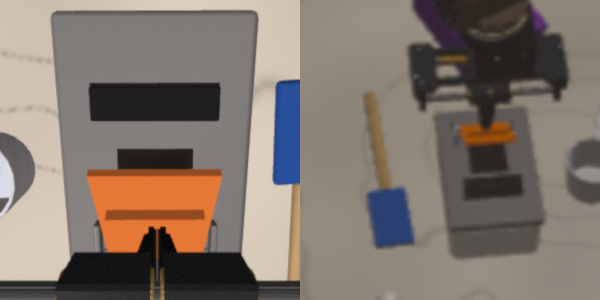

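The flap is leaning forward over the opening, with the fingertip on its outer face short of the ridge (crop 158,230). I'll continue the arc down.

Emit:
{"fn": "carry_out", "kwargs": {
  "rows": [
    [[0.09, 0, 0.1], [0, 0, 0], 1],
    [[0.09, 0, 0.1], [0, 0, 0], 1],
    [[0.06, 0, 0.13], [0, 0, 0], 1],
    [[0.06, 0, 0.13], [0, 0, 0], 1],
    [[0.03, 0, 0.1], [0, 0, 0], 1],
    [[0.03, 0, 0.1], [0, 0, 0], 1],
    [[0.01, 0, 0.09], [0, 0, 0], 1],
    [[0.01, 0, 0.09], [0, 0, 0], 1],
    [[0, 0, 0], [0, 0, 0], 1],
    [[0, 0, 0], [0, 0, 0], 1]
  ]
}}

```text
time: 7.35
tcp_pos: [0.5079, 0.1105, 0.1666]
tcp_rot: [3.093, -0.547, -0.0]
force: [0.1, 0.5, 0.8]
opening: -0.0
grasp_force: 0.3
```

```bash
python3 - <<'E'
from h import *
st()
p=imaging.read_camera("wrist"); W=cloud(p); c=p["color"].astype(int)
a=np.radians(-19.9);u=np.array([np.cos(a),np.sin(a)]);v=np.array([-u[1],u[0]]);C=np.array([.536,.1005])
roi=(abs(W[...,0]-.54)<.16)&(abs(W[...,1]-.1)<.12)&(W[...,2]>.05)
Q=W[roi&(c[...,2]-c[...,0]>60)]; L=np.c_[(Q[:,:2]-C)@u,(Q[:,:2]-C)@v,Q[:,2]]*1000
for x in range(-60,45,5):
    m=(L[:,0]>=x)&(L[:,0]<x+5)
    if m.sum(): print(x,m.sum(),np.median(L[m,2]).round(1))
print("edge",np.percentile(L[:,0],[98,99.5]))
E
```

```text
front corner x -19.8 y -0.1 tip z 88.6 | F u -0.1 v 0.5 z 0.8 7.35
-40 4 79.0
-35 371 87.4
-30 612 87.7
-25 718 87.9
-20 1001 88.3
-15 958 88.4
-10 676 89.1
-5 1510 94.4
0 1086 89.2
5 1123 89.5
10 1087 89.7
15 1086 89.9
20 1161 90.2
25 253 90.3
edge [25.22395078 25.87165159]
```

Emit:
{"fn": "carry_out", "kwargs": {
  "rows": [
    [[0, 0, 0.06], [0, 0, 0], 1],
    [[0, 0, 0], [0, 0, 0], 1],
    [[0, 0, 0], [0, 0, 0], 1]
  ]
}}

```text
time: 7.65
tcp_pos: [0.5079, 0.1105, 0.1652]
tcp_rot: [3.094, -0.547, 0.0]
force: [0.1, 0.9, -0.3]
opening: 0.0005
grasp_force: 0.3
```

Emit:
{"fn": "carry_out", "kwargs": {
  "rows": [
    [[0, 0, 0.02], [0, 0, 0], 1],
    [[0, 0, 0], [0, 0, 0], 1],
    [[0, 0, 0], [0, 0, 0], 1]
  ]
}}

```text
time: 7.9
tcp_pos: [0.5079, 0.1106, 0.1648]
tcp_rot: [3.094, -0.547, 0.0]
force: [-0.7, -0.6, 3.0]
opening: 0.0005
grasp_force: 1.6
```

Emit:
{"fn": "carry_out", "kwargs": {
  "rows": [
    [[0, 0, 0.015], [0, 0, 0], 1],
    [[0, 0, 0], [0, 0, 0], 1],
    [[0.08, 0, 0], [0, 0, 0], 1],
    [[0.08, 0, 0], [0, 0, 0], 1],
    [[0.08, 0, 0], [0, 0, 0], 1],
    [[0.08, 0, 0], [0, 0, 0], 1],
    [[0.08, 0, 0], [0, 0, 0], 1],
    [[0.06, 0, 0], [0, 0, 0], 1],
    [[0, 0, 0], [0, 0, 0], 1],
    [[0, 0, 0], [0, 0, 0], 1]
  ]
}}

```text
time: 8.73
tcp_pos: [0.5186, 0.1067, 0.1647]
tcp_rot: [-3.094, 0.547, -0.0]
force: [-1.4, 0.6, 7.0]
opening: 0.0003
grasp_force: 3.8
```

```bash
cat > look.py <<'E'
from h import *
st()
p=imaging.read_camera("wrist"); W=cloud(p); c=p["color"].astype(int)
a=np.radians(-19.9);u=np.array([np.cos(a),np.sin(a)]);v=np.array([-u[1],u[0]]);C=np.array([.536,.1005])
roi=(abs(W[...,0]-.54)<.16)&(abs(W[...,1]-.1)<.12)&(W[...,2]>.05)
Q=W[roi&(c[...,2]-c[...,0]>60)]; L=np.c_[(Q[:,:2]-C)@u,(Q[:,:2]-C)@v,Q[:,2]]*1000
r=L[L[:,2]>91.5]; print("ridge x",np.percentile(r[:,0],[3,97]) if len(r) else None,"edge",np.percentile(L[:,0],99.5),"z at edge",np.median(L[L[:,0]>15,2]))
B=W[roi&(c.max(-1)<60)&(W[...,2]>.092)&(W[...,2]<.102)]; print("lip front x",np.percentile((B[:,:2]-C)@u*1e3,[2,98]))
E
python3 look.py
```

```text
front corner x -8.4 y -0.1 tip z 86.7 | F u -1.5 v 0.1 z 7.0 8.73
ridge x [-7.91829218 17.04632862] edge 27.59382917750444 z at edge 86.2686215808292
lip front x [29.5402427  48.87446811]
```

Emit:
{"fn": "carry_out", "kwargs": {
  "rows": [
    [[0.08, 0, 0], [0, 0, 0], 1],
    [[0.08, 0, 0], [0, 0, 0], 1],
    [[0.08, 0, 0], [0, 0, 0], 1],
    [[0.08, 0, 0], [0, 0, 0], 1],
    [[0, 0, 0], [0, 0, 0], 1],
    [[0, 0, 0], [0, 0, 0], 1]
  ]
}}

```text
time: 9.28
tcp_pos: [0.5248, 0.1041, 0.1644]
tcp_rot: [3.093, -0.547, -0.006]
force: [-7.3, 0.8, 10.2]
opening: 0.0004
grasp_force: 5.4
```

```bash
python3 look.py
```

```text
front corner x -1.7 y -0.4 tip z 86.4 | F u -7.2 v -1.8 z 10.2 9.28
ridge x [-1.34102642 23.73795888] edge 27.14568080454728 z at edge 86.21091996133559
lip front x [ 0.73980553 48.92856469]
```

Emit:
{"fn": "carry_out", "kwargs": {
  "rows": [
    [[0, 0, -0.012], [0, 0, 0], 1],
    [[0.06, 0, 0], [0, 0, 0], 1],
    [[0.06, 0, 0], [0, 0, 0], 1],
    [[0.06, 0, 0], [0, 0, 0], 1],
    [[0, 0, 0], [0, 0, 0], 1],
    [[0, 0, 0], [0, 0, 0], 1]
  ]
}}

```text
time: 9.83
tcp_pos: [0.5296, 0.1025, 0.1646]
tcp_rot: [3.093, -0.547, -0.004]
force: [-5.2, 1.2, 6.4]
opening: 0.0004
grasp_force: 3.1
```

```bash
python3 look.py
```

```text
front corner x 3.3 y -0.3 tip z 86.6 | F u -5.4 v -0.6 z 6.4 9.83
ridge x [ 3.75278496 28.74521982] edge 28.869731130756627 z at edge 86.3510436338848
lip front x [ 5.77572016 48.90049029]
```

Emit:
{"fn": "carry_out", "kwargs": {
  "rows": [
    [[0.05, 0, 0], [0, 0, 0], 1],
    [[0.05, 0, 0], [0, 0, 0], 1],
    [[0.02, 0, 0], [0, 0, 0], 1],
    [[0, 0, 0], [0, 0, 0], 1],
    [[0, 0, 0], [0, 0, 0], 1]
  ]
}}

```text
time: 10.3
tcp_pos: [0.5317, 0.1017, 0.1644]
tcp_rot: [3.093, -0.547, -0.007]
force: [-7.9, 3.9, 7.1]
opening: 0.0005
grasp_force: 6.5
```

```bash
python3 look.py
```

```text
front corner x 5.5 y -0.4 tip z 86.4 | F u -8.7 v 0.9 z 7.1 10.3
ridge x [ 5.90170853 31.05768325] edge 31.093222002612354 z at edge 86.2507241337821
lip front x [29.62896477 48.93007637]
```

Emit:
{"fn": "carry_out", "kwargs": {
  "rows": [
    [[0.025, 0, 0], [0, 0, 0], 1],
    [[0, 0, 0], [0, 0, 0], 1],
    [[0, 0, 0], [0, 0, 0], 1]
  ]
}}

```text
time: 10.6
tcp_pos: [0.5318, 0.1016, 0.1644]
tcp_rot: [3.093, -0.547, -0.008]
force: [-10.2, 3.9, 8.4]
opening: 0.0006
grasp_force: 7.3
```

```bash
python3 look.py
```

```text
front corner x 5.7 y -0.4 tip z 86.4 | F u -11.0 v 0.2 z 8.4 10.6
ridge x [ 5.85263198 31.14236107] edge 31.226513779279838 z at edge 86.21812454288516
lip front x [29.78667701 48.70187357]
```

Force rises with no further travel, so the pin is at its forward stop. I'll ease off and lift.

Emit:
{"fn": "carry_out", "kwargs": {
  "rows": [
    [[-0.03, 0, -0.02], [0, 0, 0], 1],
    [[-0.02, 0, -0.06], [0, 0, 0], 1],
    [[0, 0, -0.2], [0, 0, 0], 1],
    [[0, 0, -0.5], [0, 0, 0], 1],
    [[0, 0, -1], [0, 0, 0], 1],
    [[0, 0, -1], [0, 0, 0], 1],
    [[-0.8, 0, -0.9], [0, 0, 0], 1],
    [[-0.8, 0, -0.5], [0, 0, 0], 1],
    [[-0.8, 0, 0], [0, 0, 0], 1],
    [[-0.8, 0, 0], [0, 0, 0], 1],
    [[0, 0, 0], [0, 0, 0], 1],
    [[0, 0, 0], [0, 0, 0], 1]
  ]
}}

```text
time: 11.65
tcp_pos: [0.4574, 0.1292, 0.2696]
tcp_rot: [-3.094, 0.546, -0.002]
force: [0.3, -0.0, -0.5]
opening: 0.0007
grasp_force: 0.0
```

```bash
python3 look.py; python3 - <<'E'
from h import *
p=imaging.read_camera("wrist"); cv2.imwrite("pics/w5.png",p["color"])
q=imaging.read_camera("top")
W=cloud(q);c=q["color"].astype(int)
roi=(abs(W[...,0]-.54)<.16)&(abs(W[...,1]-.1)<.12)
lid=roi&(abs(W[...,2]-.08)<.006)&(abs(c.max(-1)-c.min(-1))<40)
print(cv2.minAreaRect((W[lid][:,:2]*1000).astype(np.float32)))
E
```

```text
front corner x -73.6 y 0.2 tip z 191.6 | F u 0.3 v 0.1 z -0.5 11.65
ridge x [-59.28747432  29.32501445] edge 29.453395691322022 z at edge 91.2269576042346
lip front x [29.73707399 48.4959554 ]
((560.1639404296875, 92.38855743408203), (116.19398498535156, 123.25748443603516), 69.94337463378906)
```

View pics/w5.png

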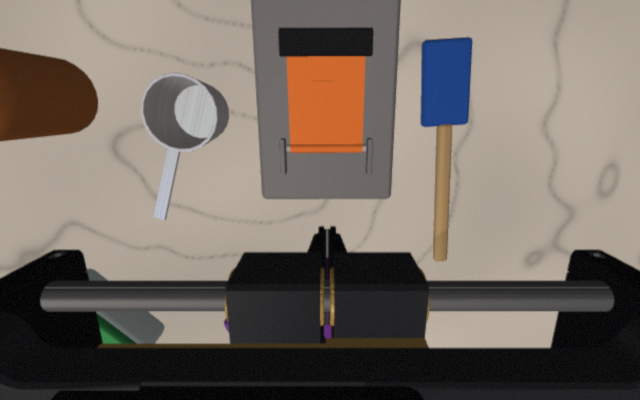

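The wrist view shows the flap lying flat, with its free edge hidden under the black lip (row ~54). It stays shut at about 0.07 rad, and nothing else has moved.

```bash
python3 -c "from h import *;print(robot.close_job())"
```

```text
the job is handed in; nothing more can be done
None
```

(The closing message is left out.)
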